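# Lock down the set type frame

### The arm

A 6-joint arm with a two-finger parallel gripper is mounted at the origin on the work surface. World frame = base frame: x ahead of the robot, y to its left, z up, the work surface at z = 0. Lengths are in m, angles in rad, forces in N, time in s.
With the tool pointing down it reaches from about 0.275 to 0.775 m from the base axis. Payload 14.6 kg.
Tool frame: the origin (TCP) lies at the very end of the fingers, on their centre line; the grasp point (between the pads) lies 19 mm behind it; z points along the fingers, y is the line along which they close (so a half turn about z gives the same grasp; the last joint's range is limited). The gripper opens to 85 mm and grips with 20 to 120 N. Pads are 22 mm wide; open, the fingers measure 114 mm over their backs; the gripper's body (76 mm by 85 mm) begins 54 mm behind the grasp point. The pads swing forward as they close: fully open they stand 13 mm farther back than shut.
Start: joints at [1.047, 0.263, -0.048, 1.259, 0, 1.415], TCP at [0.189, 0.49, 0.231] pointing down, gripper open.
Joint ranges: [-2.65, 2.65], [-0.89, 1.7], [-1.18, 1.37], [-2.13, 2.11], [-1.35, 1.29], [-3.14, 3.14]. Speed limits (rad/s): [1.89, 1.89, 2.57, 2.79, 3.14, 3.14].

### API

Orientations are given as a unit quaternion [x, y, z, w].
In Python, from rig import sensors, viewer, r gives the robot as it stands. The module is installed in compiled form; this text tells all that it offers.
- The arm moves only by the shell command python3 -m handwheel 'ROWS' [FORCE]. ROWS is JSON, a list that holds one entry, the list of rows, each a list of 7 numbers: the gripper command: -1 is fully open, 1 is shut, values between are in proportion, then the shift along the tool's x, y, z normalised to -1 to 1, where 1 is 0.5 m, then the turn, a rotation vector about the tool's x, y, z normalised to -1 to 1, where 1 is 0.12 rad. In form: [[[claw, tx, ty, tz, wx, wy, wz], ...]]. A call has 1 to 10 rows; each row shifts and turns the commanded pose from where the row before left it, along the tool's axes as they then stand; what a row does not reach is not made up. A row lasts 1/10 s, in which the tool goes at most 50 mm and 8.59 degrees, less where a joint would pass 70% of its speed; a pose out of reach is approached as far as the arm can. A call with a number of a shift or a turn outside -1 to 1 is refused whole. A call with a gripper value outside its range is refused whole. The fingers move at their own pace and stop on an object; FORCE is the grip in N (left out, the last holds). Time passes only in rows, so rows that do not move let the fingers close. It gives the time, the measured TCP pose, the force and the opening at its end, in the units of the state.
- sensors.sense(): the state, without advancing time (a new reading comes with each control period).
- viewer.snapshot(name): name is "scene" or "side" or "wrist"; returns the picture (420x560x3 uint8, red, green, blue); there is no depth.
- viewer.calibration(name): a dict with "intrinsics" (3x3 intrinsics, pixels), "extrinsics" (4x4, takes a point from world to camera coordinates). Camera axes: x right, y down, z forward; pixel columns grow to the right and rows downward; lengths in m; the calibration is good to about 2 mm. The wrist camera is an equidistant fisheye: a pixel r from the principal point sees the ray r / f radians off the axis. A picture is of the moment at which its call begins: read the wrist's pose just before it. calibration takes no time and is no camera call; for the wrist camera it gives the pose at the moment of the call.
- r.job_done(): hands the job in, once; it reports no verdict.
The state is a dict: "t": time; "q": joint angles; "joint_vel": joint speeds; "joint_torque": joint torques, N m; "position": TCP position; "tcp_rot": TCP orientation; "force": force on the tool from outside, world axes, zero at the start; "torque": the same for the moment, N m; "gripper_width": finger opening in m.
Only numpy, scipy, OpenCV 4.12 (cv2) and the standard library are available. Lean on these libraries where they do the work, as an engineer would, in place of code of your own. Each camera call takes 0.05 s, during which the arm holds its last target. There are 200 camera calls.

### The job

Two type frames lie on their baseboards on the printing bench; one is filled with type, the other is empty. Lock down the filled one: press the sprung bar knob at the end of its board down first, then turn it clockwise (seen from above) until it stops, and let it spring back up. Do not turn the empty frame's knob.

Things in the scene. Friction and masses are not known exactly. Their poses are not given: they have to be found in the camera images.
- lock_grip (a point): the black bar knob at the end of the filled frame's board: an upright bar 46 mm long, 14 wide, 32 high on a round flange 48 mm across, 8 thick. The point is on its upright turning axis, 18 mm above the flange's upper face, 14 mm below the bar's top, about 82 mm above the table; x along the bar, y across it, z up. It moves with the knob. Type and frame beside it are at most 44 mm high.
- lock_press (a joint): how far that knob is pressed down, m: 0 up, 0.012 fully down, towards a fixed round housing 68 mm across whose top is 42 mm above the table and 14 mm under the raised flange. A spring pushes it up with 4 N at the top, 9 N fully down. It turns only when pressed 6 mm or more.
- lock_turn (a joint): how far that knob is turned clockwise seen from above, rad: 0 open (bar along the short side of the 170 x 260 mm fixed board, as it starts), 1.22 (70 degrees) at its stop. Turned beyond 0.9 and let go, it springs up into the locked notch; let go before that, it stays half pressed, unlocked. Turning takes under 0.15 N m.
- spare_turn (a joint): the turn, in the same way, of the identical knob on the identical board of the empty frame; it is to stay at 0.

How it is judged:
On the way:
1. the filled frame's knob is pressed down by more than 5 mm before it is turned (value of joint lock_press above 0.005 m and value of joint lock_turn below 0.3 rad), for 0.1 s.
At the end, for the whole second after the job is handed in: The filled frame's knob is turned clockwise by more than 0.8 rad (46 degrees) and has sprung back up to within 3 mm of its top, so that it is locked; the empty frame's knob is turned by less than 0.2 rad (value of joint lock_turn above 0.8 rad and value of joint lock_press below 0.003 m and value of joint spare_turn below 0.2 rad); the robot touches nothing.
It fails at once if the empty frame's knob is turned (value of joint spare_turn above 0.2 rad).
It also fails if it takes over 32 s, if anything falls off the work surface, if the arm or the gripper's body presses on something with over 40 N, if the wrist force passes 120 N, or if a joint passes its speed limit or range.

## Working session

There is one attempt and no reset: what is moved stays moved. The work goes in short steps, Python scripts to look and compute and a shell command to move; the robot and the scene stay as the last step left them, time stands still between calls to the robot, and variables do not carry over. Pictures are saved under pics/ and viewed, on a budget of 10 in all, crops included, one or two more only if the job needs it, and the job is handed in when it is done.

```bash
mkdir -p pics
python3 - <<'E'
from rig import sensors, viewer, r
import cv2, numpy as np
np.set_printoptions(precision=4,suppress=True)
for n in ("scene","side"):
    im=viewer.snapshot(n); cv2.imwrite(f"pics/{n}0.png",im[:,:,::-1]); c=viewer.calibration(n); print(n,np.array(c["intrinsics"]),np.array(c["extrinsics"]))
s=sensors.sense(); print(s)
E
```

```text
scene [[491.6665   0.     278.2254]
 [  0.     491.6665 218.1038]
 [  0.       0.       1.    ]] [[-0.4751  0.8797 -0.0195  0.1758]
 [ 0.584   0.2986 -0.7549 -0.2349]
 [-0.6582 -0.37   -0.6556  1.3531]
 [ 0.      0.      0.      1.    ]]
side [[399.8001   0.     278.9255]
 [  0.     399.8001 213.9465]
 [  0.       0.       1.    ]] [[-0.9095 -0.4153  0.0164  0.5056]
 [-0.2531  0.5223 -0.8143  0.2032]
 [ 0.3296 -0.7448 -0.5802  0.6165]
 [ 0.      0.      0.      1.    ]]
{'t': 0.1, 'q': array([ 1.0467,  0.2635, -0.0488,  1.2594, -0.    ,  1.4155]), 'joint_vel': array([-0.0008, -0.0004,  0.0021, -0.0007,  0.0004,  0.0011]), 'joint_torque': array([  0.0052, -63.8577,  38.5064,   0.0099,  -0.    ,   0.    ]), 'position': array([0.1891, 0.4895, 0.2309]), 'tcp_rot': array([ 0.1833,  0.983 , -0.0005, -0.0002]), 'force': array([ 0.1532, -0.3586, -0.2593]), 'torque': array([-0.0037,  0.0144,  0.0131]), 'gripper_width': 0.08522360584037521}
```

View pics/scene0.png

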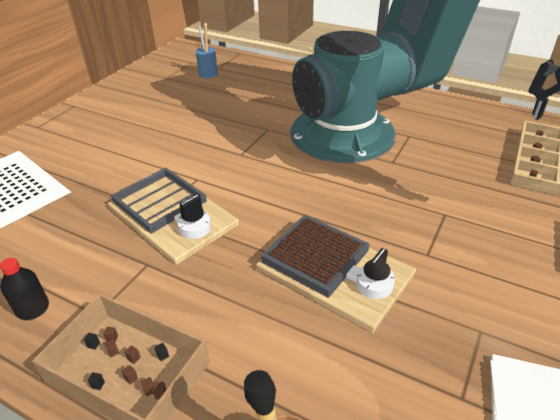

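View pics/side0.png

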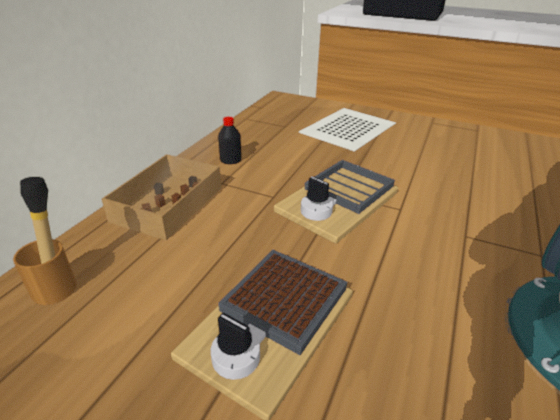

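The scene view shows the filled frame with its knob at about (377,268) and the empty frame's knob at (191,210). In the side view the filled frame's knob is at (235,340). Next I triangulate the filled knob and its board edge.

```bash
cat > h.py <<'E'
import numpy as np, cv2
from rig import sensors, viewer, r
np.set_printoptions(precision=4,suppress=True)
def ray(n,uv,c=None):
    c=c or viewer.calibration(n); K=np.array(c["intrinsics"]);E=np.array(c["extrinsics"])
    x=(uv[0]-K[0,2])/K[0,0]; y=(uv[1]-K[1,2])/K[1,1]
    if n=="wrist":
        t=np.hypot(x,y); k=np.sin(t)/max(t,1e-9); d=np.array([x*k,y*k,np.cos(t)])
    else: d=np.array([x,y,1.])
    d=E[:3,:3].T@d; return -E[:3,:3].T@E[:3,3], d/np.linalg.norm(d)
def plane(n,uv,z,c=None):
    o,d=ray(n,uv,c); return o+d*(z-o[2])/d[2]
def tri(a,b):
    (o1,d1),(o2,d2)=ray("scene",a),ray("side",b)
    s=np.linalg.lstsq(np.c_[d1,-d2],o2-o1,rcond=None)[0]
    p,q=o1+s[0]*d1,o2+s[1]*d2; return (p+q)/2,np.linalg.norm(p-q)
E
python3 - <<'E'
from h import *
for a,b in [((412,270),(267,408)),((375,320),(178,352)),((377,270),(235,342))]: print(tri(a,b))
for z in (.01,.02): print(plane("scene",(412,270),z),plane("scene",(375,320),z))
# white housing and dark knob masks
for n,(x0,y0,x1,y1) in {"scene":(345,240,410,310),"side":(205,305,270,385)}.items():
    im=cv2.imread(f"pics/{n}0.png"); h=cv2.cvtColor(im,cv2.COLOR_BGR2HSV)[y0:y1,x0:x1]
    w=((h[...,1]<60)&(h[...,2]>120)).astype(np.uint8); 
    k,l,st,ce=cv2.connectedComponentsWithStats(w); i=1+st[1:,4].argmax()
    hull=cv2.convexHull(np.argwhere(l==i)[:,::-1].astype(np.float32)+[x0,y0] if 0 else (np.argwhere(l==i)[:,::-1]+[x0,y0]).astype(np.int32))
    print(n,st[i],cv2.fitEllipse(hull))
    print([plane(n,((st[i][0]+x0)+st[i][2]/2,cv2.fitEllipse(hull)[0][1]),.035)])
im=viewer.snapshot("wrist"); cv2.imwrite("pics/w0.png",im[:,:,::-1])
c=viewer.calibration("wrist"); print(c["intrinsics"],np.array(c["extrinsics"]))
a=[cv2.resize(cv2.imread(f"pics/{n}0.png")[y:y+100,x:x+100],(400,400),interpolation=cv2.INTER_CUBIC) for n,x,y in (("scene",325,230),("side",185,300))]
cv2.imwrite("pics/crop.png",np.hstack(a))
E
```

```text
(array([0.4277, 0.321 , 0.0171]), np.float64(0.0041937758934283064))
(array([0.5768, 0.3016, 0.022 ]), np.float64(0.0005294833851306086))
(array([0.4974, 0.2733, 0.057 ]), np.float64(0.001408192608569209))
[0.422  0.3221 0.01  ] [0.5677 0.2999 0.01  ]
[0.4318 0.3234 0.02  ] [0.5754 0.3015 0.02  ]
scene [  1  24  49  36 905] ((371.2042541503906, 279.3269958496094), (36.270606994628906, 48.997291564941406), 109.35530853271484)
[array([0.5038, 0.2652, 0.035 ])]
side [   5   19   55   56 1427] ((237.45535278320312, 350.10296630859375), (50.76441192626953, 61.54998016357422), 39.438751220703125)
[array([0.4967, 0.2704, 0.035 ])]
[[325.1923   0.     278.2748]
 [  0.     325.1923 210.634 ]
 [  0.       0.       1.    ]] [[ 0.3597  0.9331  0.0001 -0.5246]
 [ 0.8861 -0.3416  0.3133 -0.0402]
 [ 0.2924 -0.1126 -0.9496  0.3795]
 [ 0.      0.      0.      1.    ]]
```

View pics/w0.png

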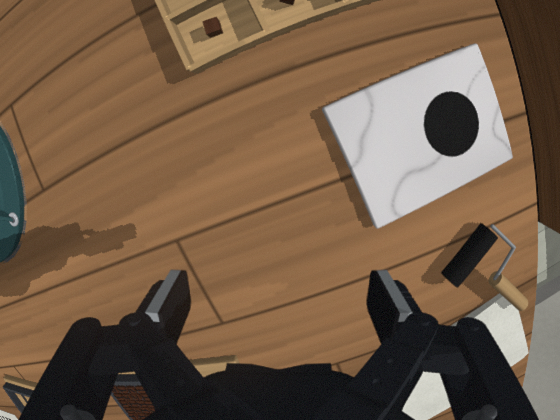

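The wrist view shows only the filled frame's board edge, at bottom left. From triangulation the knob is at about (0.498, 0.270), with the bar about -8° from x. I'm moving above it for a closer look.

```bash
python3 -m handwheel '[[[-1,-0.0735,-0.0188,0,0,0,0],[-1,-0.0735,-0.0188,0,0,0,0],[-1,-0.0735,-0.0188,0,0,0,0],[-1,-0.0735,-0.0188,0,0,0,0],[-1,-0.0735,-0.0188,0,0,0,0],[-1,-0.0735,-0.0188,0,0,0,0],[-1,-0.0735,-0.0188,0,0,0,0],[-1,-0.0735,-0.0188,0,0,0,0],[-1,-0.0735,-0.0188,0,0,0,0],[-1,-0.0735,-0.0188,0,0,0,0]]]'
python3 -m handwheel '[[[-1,0,0,0,0,0,-1],[-1,0,0,0,0,0,-0.9],[-1,0,0,0,0,0,0],[-1,0,0,0,0,0,0]]]'
python3 - <<'E'
from h import *
im=viewer.snapshot("wrist"); cv2.imwrite("pics/w1.png",im[:,:,::-1])
E
```

```text
t: 1.15
position: [0.4992, 0.2683, 0.2311]
tcp_rot: [0.183, 0.983, -0.0, -0.0]
force: [0.9, 1.1, 0.2]
gripper_width: 0.0854
t: 1.55
position: [0.498, 0.2696, 0.2311]
tcp_rot: [0.072, 0.997, -0.0, -0.0]
force: [0.4, 0.5, 0.5]
gripper_width: 0.0856
```

View pics/w1.png

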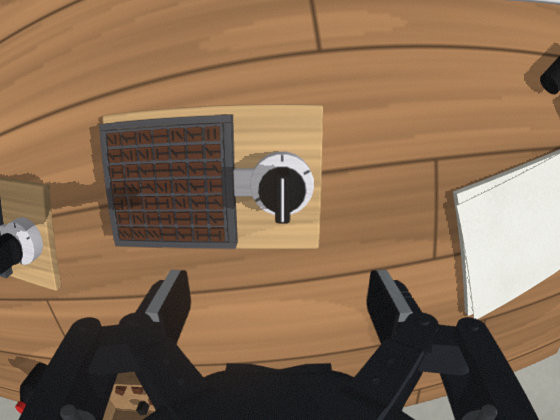

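The wrist view shows the filled frame, with the bar's white stripe from about (283,177) to (282,222) and the housing around (284,184). Now I measure the stripe and the housing.

Run:
```python
from h import *
im=cv2.imread("pics/w1.png"); h=cv2.cvtColor(im,cv2.COLOR_BGR2HSV)
x0,y0,x1,y1=245,145,322,235; H=h[y0:y1,x0:x1]
w=((H[...,1]<70)&(H[...,2]>110)).astype(np.uint8)
k,l,st,ce=cv2.connectedComponentsWithStats(w)
for i in range(1,k):
    if st[i,4]>30: print(st[i],ce[i]+[x0,y0])
d=(H[...,2]<70).astype(np.uint8); k2,l2,st2,ce2=cv2.connectedComponentsWithStats(d); i=1+st2[1:,4].argmax(); print("dark",st2[i],ce2[i]+[x0,y0])
c=viewer.calibration("wrist")
for i in range(1,k):
    if 30<st[i,4]<400 and st[i,2]<12:
        p=np.argwhere(l==i)[:,::-1]+[x0,y0]
        P=np.array([plane("wrist",q,.096,c)[:2] for q in p]); m=P.mean(0); u,s,v=np.linalg.svd(P-m); t=(P-m)@v[0]
        print("stripe",m,(m+v[0]*(t.max()+t.min())/2),np.degrees(np.arctan2(v[0,1],v[0,0])),np.ptp(t))
# housing outer arc: circle fit on z=.042
i=1+st[1:,4].argmax(); ct=max(cv2.findContours((l==i).astype(np.uint8),0,1)[0],key=len)[:,0]+[x0,y0]
P=np.array([plane("wrist",q,.042,c)[:2] for q in ct]); print("housing enclosing",cv2.minEnclosingCircle(P.astype(np.float32)))
# board edge right, bottom corners z .02
print([plane("wrist",q,.018,c)[:2] for q in ((323,106),(319,248))])
```

```text
[   0    6   69   64 1546] [278.8454 174.0524]
[ 36  33   3  44 131] [282.0076 199.6641]
[11 56 19 14 86] [264.1977 207.5698]
dark [  11   22   49   56 1631] [281.3243 190.8596]
stripe [0.4986 0.2729] [0.4988 0.2729] -8.03357453177212 0.03988616956917025
housing enclosing ((0.49629920721054077, 0.2695673704147339), 0.03814397379755974)
[array([0.4227, 0.3294]), array([0.5878, 0.3066])]
```

```bash
python3 -m handwheel '[[[-1,0,0.0068,0.08,0,0,0],[-1,0,0,0.08,0,0,0],[-1,0,0,0.08,0,0,0],[-1,0,0,0.08,0,0,0],[-1,0,0,0.006,0,0,0],[-1,0,0,0,0,0,0]]]'
python3 -m handwheel '[[[1,0,0,0,0,0,0],[1,0,0,0,0,0,0],[1,0,0,0,0,0,0],[1,0,0,0,0,0,0],[1,0,0,0,0,0,0],[1,0,0,0,0,0,0],[1,0,0,0,0,0,0],[1,0,0,0,0,0,0]]]' 70
```

```text
t: 2.2
position: [0.4984, 0.273, 0.0687]
tcp_rot: [0.071, 0.997, -0.0, -0.0]
force: [0.6, -0.2, 0.6]
gripper_width: 0.0853
t: 3.0
position: [0.4988, 0.273, 0.0684]
tcp_rot: [0.07, 0.998, 0.0, 0.0]
force: [1.9, 0.4, 3.3]
gripper_width: 0.0131
```

The fingers hold the bar (13 mm opening). Next I press.

```bash
python3 -m handwheel '[[[1,0,0,0.005,0,0,0],[1,0,0,0.005,0,0,0],[1,0,0,0.005,0,0,0],[1,0,0,0.005,0,0,0],[1,0,0,0,0,0,0],[1,0,0,0,0,0,0],[1,0,0,0,0,0,0]]]'
```

```text
t: 3.7
position: [0.4988, 0.273, 0.0583]
tcp_rot: [0.07, 0.998, 0.0, 0.0]
force: [-0.4, -0.0, 7.8]
gripper_width: 0.0129
```

The force of 7.8 N matches about 10 mm of press. Now I turn clockwise (+z of the tool).

```bash
python3 -m handwheel '[[[1,0,0,0,0,0,0.7],[1,0,0,0,0,0,0.7],[1,0,0,0,0,0,0.7],[1,0,0,0,0,0,0.7],[1,0,0,0,0,0,0.7],[1,0,0,0,0,0,0.7],[1,0,0,0,0,0,0.7],[1,0,0,0,0,0,0.7],[1,0,0,0,0,0,0.7],[1,0,0,0,0,0,0]]]'
python3 -m handwheel '[[[1,0,0,0,0,0,0.7],[1,0,0,0,0,0,0.7],[1,0,0,0,0,0,0.7],[1,0,0,0,0,0,0.7],[1,0,0,0,0,0,0.7],[1,0,0,0,0,0,0],[1,0,0,0,0,0,0]]]'
python3 -c "
from h import *
s=sensors.sense();x,y=s['tcp_rot'][:2];print(np.degrees(2*np.arctan2(y,x)),s['torque'],s['force'])"
```

```text
t: 4.7
position: [0.4992, 0.2735, 0.0585]
tcp_rot: [0.435, 0.901, 0.001, 0.0]
force: [0.8, 2.4, 6.8]
gripper_width: 0.0129
t: 5.4
position: [0.4995, 0.2737, 0.0586]
tcp_rot: [0.612, 0.791, 0.001, 0.0]
force: [2.6, 3.9, 6.2]
gripper_width: 0.0126
104.55515105879358 [ 0.8763 -0.4168 -0.098 ] [2.65   3.8949 6.1511]
```

Turned 67° so far. I add a little more, ease it up, and release.

```bash
python3 -m handwheel '[[[1,0,0,0,0,0,0.3],[1,0,0,0,0,0,0.2],[1,0,0,-0.005,0,0,0],[1,0,0,-0.005,0,0,0],[1,0,0,-0.005,0,0,0],[1,0,0,-0.004,0,0,0],[1,0,0,0,0,0,0],[1,0,0,0,0,0,0]]]'
python3 -m handwheel '[[[-1,0,0,0,0,0,0],[-1,0,0,0,0,0,0],[-1,0,0,0,0,0,0],[-1,0,0,0,0,0,0],[-1,0,0,0,0,0,0],[-1,0,0,0,0,0,0],[-1,0,0,0,0,0,0],[-1,0,0,0,0,0,0]]]'
python3 -m handwheel '[[[-1,0,0,-0.06,0,0,0],[-1,0,0,-0.08,0,0,0],[-1,0,0,-0.08,0,0,0],[-1,0,0,-0.08,0,0,0],[-1,0,0,0,0,0,0],[-1,0,0,0,0,0,0]]]'
python3 - <<'E'
from h import *
im=viewer.snapshot("wrist"); cv2.imwrite("pics/w2.png",im[:,:,::-1])
a=viewer.snapshot("scene")[:,:,::-1]; b=viewer.snapshot("side")[:,:,::-1]
f=lambda m,x,y:cv2.resize(m[y:y+100,x:x+100],(390,390),interpolation=cv2.INTER_CUBIC)
cv2.imwrite("pics/crop2.png",np.hstack([f(a,325,230),f(b,185,300)]))
E
```

```text
t: 6.2
position: [0.4995, 0.2736, 0.0679]
tcp_rot: [0.635, 0.772, 0.001, 0.0]
force: [3.7, 4.2, 2.6]
gripper_width: 0.013
t: 7.0
position: [0.4986, 0.2729, 0.0678]
tcp_rot: [0.635, 0.772, -0.0, -0.0]
force: [-0.5, 0.6, -0.7]
gripper_width: 0.0853
t: 7.6
position: [0.499, 0.273, 0.2183]
tcp_rot: [0.635, 0.772, 0.001, 0.0]
force: [-0.2, 0.6, -1.2]
gripper_width: 0.0853
```

View pics/w2.png

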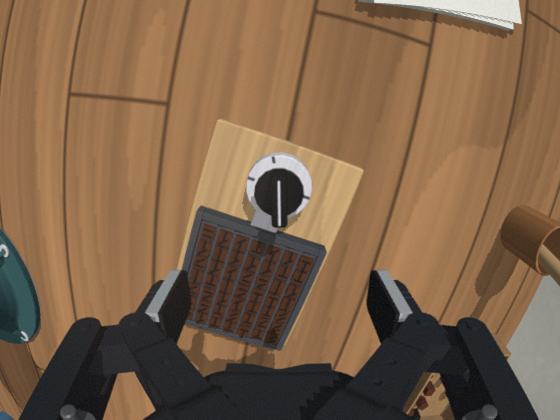

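View pics/crop2.png

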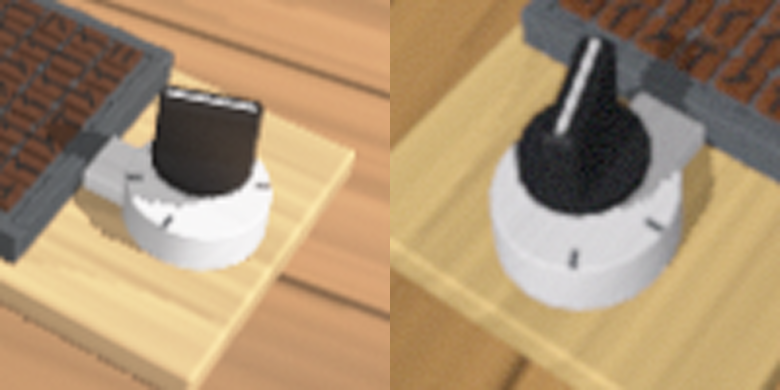

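The pictures show the bar turned about 70° and the fingers clear. I check its height by triangulating the stripe ends: (162,92) and (258,106) in the scene crop, (207,40) and (172,132) in the side crop.

Run:
```python
from h import *
f=lambda x,y,X,Y:(X+x/3.9-.4,Y+y/3.9-.4)
A,e=tri(f(162,92,325,230),f(207,40,185,300));B,g=tri(f(258,106,325,230),f(172,132,185,300))
print(A,e,B,g,(A+B)/2,np.degrees(np.arctan2(*(A-B)[1::-1])))
print(sensors.sense()["force"])
```

```text
[0.5038 0.251  0.0954] 0.0013590121109832288 [0.4942 0.2919 0.0975] 0.00010258675987033447 [0.499  0.2714 0.0964] -76.75085162677622
[-0.7042  0.6887  0.2281]
```

Bar top is at 96.4 mm (fully up is 96), and its angle went from -8° to -77°, about 69° clockwise. I'm handing in.

```bash
python3 -c "
from rig import r; print(r.job_done())"
```

```text
the job is handed in; nothing more can be done
None
```

The filled frame's knob is locked as far as my checks show. I gripped it, pressed it down about 10 mm, turned it clockwise to about its stop, eased it up and released it. The job was handed in at about 8 s, and the hand-in gives no verdict.

- **Press:** with the knob pressed and not yet turned, the force read 7.8 N, which matches the spring at about 10 mm.
- **Turn and height:** after release the bar had turned about 69° clockwise. Its top was at 96 mm, the fully raised height.
- **Contact:** the gripper was open and about 12 cm above the knob, with a force reading near zero.
- **Empty frame:** the arm never went near its knob. I didn't look at it again at the end.

No checks failed or disagreed.

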